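# Slide a tile along the fence into the corner of the printing board

### The arm

A 6-joint arm with a two-finger parallel gripper is mounted at the origin on the work surface. World frame = base frame: x ahead of the robot, y to its left, z up, the work surface at z = 0. Lengths are in m, angles in rad, forces in N, time in s.
With the tool pointing down it reaches from about 0.375 to 0.75 m from the base axis. Payload 9 kg.
Tool frame: the origin (TCP) lies at the very end of the fingers, on their centre line; the grasp point (between the pads) lies 19 mm behind it; z points along the fingers, y is the direction in which the jaws open and shut (so a half turn about z gives the same grasp; the last joint's range is limited). The gripper opens to 85 mm and grips with 20 to 120 N. Pads are 22 mm wide; open, the fingers measure 114 mm over their backs; the gripper's body (76 mm by 85 mm) begins 54 mm behind the grasp point. The pads swing forward as they close: fully open they stand 13 mm farther back than shut.
Start: joints at [-1.335, 0.104, 0.097, 1.564, 0, 1.353], TCP at [0.263, -0.539, 0.231] pointing down, gripper open.
Joint ranges: [-2.99, 2.99], [-0.84, 1.86], [-1.1, 1.16], [-1.84, 2.11], [-1.51, 1.56], [-3.14, 3.14]. Speed limits (rad/s): [2.22, 2.22, 2.57, 3.14, 3.14, 3.14].

### API

Orientations are given as a rotation vector (axis times angle).
In Python, from station import read_state, grab_frame, sign_off, search_frame, tip_of gives the robot as it stands. The module is installed in compiled form; this text tells all that it offers.
- The arm moves only by the tool jog_arm, never from a script. Its argument "series" is a list of rows, each a list of 4 numbers: the shift along the world's x, y, z in cm, then the turn about the world's z in degrees. In form: [[x, y, z, yaw], ...]. A call has 1 to 8 rows; each row shifts and turns the commanded pose from where the row before left it; what a row does not reach is not made up. A row lasts 1/8 s, in which the tool goes at most 62.5 mm and 10.7 degrees, less where a joint would pass 70% of its speed; a pose out of reach is approached as far as the arm can. A call is refused whole if a number of a shift passes 6.25 or a number of a turn 10.7, either way. A call with a gripper value outside its range is refused whole. "hand" is the closure, from -1 (fully open) to 1 (shut), so that 0 is half open, set as the call begins (left out, the last holds). The fingers move at their own pace and stop on an object; "grip_force" is the grip in N (left out, the last holds). Time passes only in rows, so rows that do not move let the fingers close. It gives the time, the measured TCP pose, the force and the opening at its end, in the units of the state.
- read_state(): the state, without advancing time (a new reading comes with each control period).
- grab_frame(name): name is "scene" or "top" or "wrist"; returns a dict with "frame" (420x560x3 uint8, red, green, blue), "z_map" (420x560 float32, m along the optical axis (not along the pixel's ray), 0 where there is no reading), "K" (3x3 intrinsics, pixels), "R" (3x3) and "t" (3): a world point X has camera coordinates R X + t. Camera axes: x right, y down, z forward; pixel columns grow to the right and rows downward; lengths in m; the calibration is good to about 2 mm. A picture is of the moment at which its call begins.
- sign_off(): hands the job in, once; it reports no verdict.
Trained networks look in a picture, given as the dict that the camera call returned (one of the last four; its "shot" number tells which), for a name from the list of things; names that differ only in an ending like _2 or _b are one class to them, and where a whole thing is asked for, a point or a joint stands for the part that bears it (a point fixed in the world has none). Each returns a list of dicts, best first, with "score" (0 to 1); they miss things now and then, are a little off and sometimes report something else, mostly with a low value. They report only what shows in the picture. A call takes as long as a camera call. They do not tell look-alikes from the thing itself.
- search_frame(picture, label): "at" ([x, y, z] in m, in world coordinates, good to about 4 mm: the middle of the surface that is visible of it).
- tip_of(picture, label): "at" ([x, y, z] in m, in world coordinates, good to about 4 mm: a listed point, or the origin of a listed thing).
The state is a dict: "t": time; "joint_positions": joint angles; "joint_velocities": joint speeds; "joint_torque": joint torques, N m; "eef_pos": TCP position; "ee_rot": TCP orientation; "wrist_force": force on the tool from outside, world axes, zero at the start; "moment": the same for the moment, N m; "opening": finger opening in m.
Only numpy, scipy, OpenCV 4.12 (cv2) and the standard library are available. Lean on these libraries where they do the work, as an engineer would, in place of code of your own. Each camera call takes 0.05 s, during which the arm holds its last target.

### The job

Load the loose terracotta tile into the tile-printing board: with the fingertips push it flat against the long fence first, then slide it along the fence, keeping it against the fence, until it is fully home in the corner pocket, snug against both the fence and the end stop. The tile is only pushed, never picked up or tipped, and it is left lying there; leave the stencil frame folded back and everything else where it is.

Things in the scene. Friction and masses are not known exactly. Their poses are not given: they have to be found in the camera images.
- tile_center (a point): centre of the loose fired terracotta tile, a flat rectangle 50 mm (its x) by 70 mm (its y) by 10 mm thick (z), 45 to 90 g, lying flat on the printing board somewhere along the fence, a little away from it and askew. It is loaded with its 70 mm side along the fence.
- corner (a point): inside corner of the pocket, on the board's top surface. Its x axis points square into the fence, its y axis along the fence towards the end stop: the fence's face is its plane x = 0, the end stop's face its plane y = 0. The tile's centre, when home, is at x = -25, y = -35, z = +5 mm in this frame. Fence, end stop and keeper are aluminium strips 8 mm high, lower than the tile.
- keeper (a point): mid-length of the keeper's face, on the board's top surface, same axes as the corner (at x = -53, y = -20 mm from it). The keeper is a short strip facing the fence, 40 mm long; between them is a 53 mm wide slot for the tile. At its open end a flared lead-in goes on another 22 mm and widens by 12 mm, so 8 mm of the home tile still stick out.
- fence_end (a point): other end of the fence's face, on the board's top surface, same axes, at y = -354 mm from the corner. The board is fixed to the table, 18 mm thick; it reaches 16 mm past this point along the fence and 185 mm from the fence's face on the open side, bare except for the tile and the ink jar.
- stencil_frame (a joint): hinge of the wooden stencil frame (200 x 215 mm), folded back flat beyond the fence: 0 = folded back and at rest, about 3 = swung over onto the pocket. It stays at 0.
- ink_jar: small glass jar with a white lid, 40 mm across, 45 mm high, standing on the board near the pocket on the open side of the keeper; origin at the centre of its underside. Bystander.
- palette_knife: palette knife 150 mm long, 10 mm high, lying on the board behind the fence; origin under its middle. Bystander.
- squeegee: wooden squeegee with a rubber blade, 57 x 150 mm, 22 mm high, on the table; origin under its wooden bar. Bystander.
- fork: fork with a wooden handle, 235 mm long, 11 mm high, lying on the table; origin under its middle. Bystander.
- brush_pot: white ceramic pot 76 mm across, 90 mm high, with brushes up to 165 mm, on the table; origin under its centre. Bystander.
- bowl: terracotta bowl 110 mm across, 45 mm high, on the table; origin under its centre. Bystander.
- kiln_prop: square pale kiln prop 38 x 38 x 75 mm standing on the table; origin under its centre. Bystander.
There are look-alikes about, which are no part of the job. What is meant by the part that bears tile_center is not purple, turquoise or white, and is the larger of those in its own colour.

How it is judged:
On the way, in this order (a step that is already met when the one before it is completed fails the run):
1. the tile lies flat against the fence (gap under 2.5 mm, square within 3 degrees), still short of the pocket and its lead-in (x of tile_center in the frame of corner above -0.0275 m and angle between the y axis of tile_center and the y axis of corner, either way round below 0.052 rad and y of tile_center in the frame of corner below -0.104 m), for 0.1 s.
2. the tile is home in the corner pocket, against the fence and the end stop (x of tile_center in the frame of corner between -0.0275 and -0.0225 m and y of tile_center in the frame of corner between -0.0375 and -0.0325 m and z of tile_center in the frame of corner between 0.003 and 0.007 m and angle between the y axis of tile_center and the y axis of corner, either way round below 0.05 rad), for 0.2 s.
At the end, for the whole second after the job is handed in: The tile lies flat on the board and at rest in the pocket, 70 mm side along the fence, within 2.5 mm of touching the fence and of touching the end stop, square within 0.05 rad (all of step 2 and linear speed of tile below 0.01 m/s).
It fails at once if the tile is lifted more than 6 mm off the board (z of tile_center in the frame of corner above 0.011 m).
It fails at once if the tile is tipped by more than 0.25 rad (angle between tile_center's own z axis and vertical above 0.25 rad).
It fails at once if the tile enters the pocket's lead-in more than 8 mm off the fence (x of tile_center in the frame of corner below -0.033 m and y of tile_center in the frame of corner above -0.097 m).
It fails at once if the stencil frame is swung by more than 0.1 rad (value of joint stencil_frame above 0.1 rad).
It fails at once if a bystander (ink jar, palette knife, squeegee, fork, brush pot, bowl or kiln prop) is moved more than 20 mm (distance of any of ink_jar, palette_knife, squeegee, fork, brush_pot, bowl, kiln_prop from where it was at the start of the episode above 0.02 m).
It also fails if it takes over 51 s, if anything falls off the work surface, if the arm or the gripper's body presses on something with over 40 N, if the wrist force passes 120 N, or if a joint passes its speed limit or range.

## Working session

There is one attempt and no reset: what is moved stays moved. The work goes in short steps, Python scripts to look and compute and a tool call to move; the robot and the scene stay as the last step left them, time stands still between calls to the robot, and variables do not carry over. Pictures are saved under pics/ and viewed, and the job is handed in when it is done.

Besides the shell and the picture viewer there is one more tool, called after ">>>" as name(argument=value, ...), one argument or row to a line, values as JSON. jog_arm: Moves the arm, as the interface text tells. Its arguments: {"type":"object","properties":{"series":{"type":"array"},"hand":{"type":"number"},"grip_force":{"type":"number"}},"required":["series"]}

```bash
mkdir -p pics
cat > h.py <<'E'
import numpy as np, cv2
from station import *
def world(p,u,v,z=None):
    K,R,t=p["K"],p["R"],p["t"]
    d=p["z_map"][int(round(v)),int(round(u))]
    r=np.linalg.inv(K)@np.array([u,v,1.0])
    if z is None: return R.T@(r*d-t)
    c=-R.T@t; w=R.T@r
    return c+w*(z-c[2])/w[2]
def cloud(p):
    K,R,t=p["K"],p["R"],p["t"]; h,w=p["z_map"].shape
    u,v=np.meshgrid(np.arange(w),np.arange(h))
    r=np.stack([(u-K[0,2])/K[0,0],(v-K[1,2])/K[1,1],np.ones_like(u)],-1)*p["z_map"][...,None]
    return (r-t)@R
def proj(p,X):
    c=p["R"]@np.array(X)+p["t"]; q=p["K"]@c; return q[:2]/q[2]
def save(p,n,s=1,box=None):
    f=p["frame"][...,::-1]
    if box: f=f[box[1]:box[3],box[0]:box[2]]
    cv2.imwrite("pics/"+n,cv2.resize(f,None,fx=s,fy=s,interpolation=cv2.INTER_CUBIC))
E
python3 - <<'E'
from h import *
import pickle
s=read_state(); print(s)
for n in ["scene","top"]:
    p=grab_frame(n); save(p,n+"0.png",1.4); pickle.dump(p,open(n+"0.pkl","wb"))
    for l in ["tile_center","corner","keeper","fence_end","ink_jar"]:
        print(n,l,[(np.round(r["at"],4).tolist(),round(r["score"],2)) for r in tip_of(p,l)])
E
```

```text
{'t': 0.0, 'joint_positions': array([-1.33471141e+00,  1.04671950e-01,  9.64720339e-02,  1.56389028e+00,
       -1.58241249e-05,  1.35309064e+00]), 'joint_velocities': array([ 7.05476677e-04,  1.59086436e-03,  1.46404006e-03,  7.01846798e-04,
       -7.21168806e-05, -1.56574917e-04]), 'joint_torque': array([-3.89183115e-04, -5.56928658e+01,  5.03650081e+01,  1.66966952e-02,
       -4.27056384e-04, -2.78974667e-06]), 'eef_pos': array([ 0.26294822, -0.53894931,  0.23053986]), 'ee_rot': array([-3.05981155e+00, -7.06421242e-01,  4.35142600e-05]), 'wrist_force': array([ 0.91395166,  0.15903367, -0.29239295]), 'moment': array([ 0.04423376,  0.01375319, -0.04220023]), 'opening': 0.08548076341684899}
scene tile_center [([0.8182, -0.2339, 0.0015], 0.79), ([0.5772, -0.1477, 0.0227], 0.76), ([0.2041, -0.3103, -0.0001], 0.75), ([0.4084, -0.4173, 0.0045], 0.66), ([0.8244, -0.1148, 0.003], 0.53), ([0.6753, -0.4216, 0.0046], 0.48)]
scene corner [([0.5827, 0.0668, 0.0192], 0.8), ([0.6858, -0.1664, 0.0197], 0.75)]
scene keeper [([0.5813, 0.0654, 0.0161], 0.69), ([0.5285, 0.0307, 0.0178], 0.66)]
scene fence_end [([0.6648, -0.2803, 0.0199], 0.98)]
scene ink_jar [([0.434, 0.0238, 0.0197], 0.58)]
top tile_center [([0.5762, -0.1467, 0.0283], 0.78), ([0.8181, -0.1083, 0.0033], 0.69), ([0.4075, -0.4154, 0.0065], 0.63), ([0.8245, -0.2366, 0.0065], 0.58), ([0.2072, -0.31, 0.0025], 0.57), ([0.6618, -0.2759, 0.0186], 0.38)]
top corner [([0.5777, 0.0651, 0.0206], 0.64)]
top keeper [([0.5312, 0.0285, 0.0168], 0.72)]
top fence_end [([0.6601, -0.2798, 0.0186], 0.75)]
top ink_jar []
```

View pics/scene0.png

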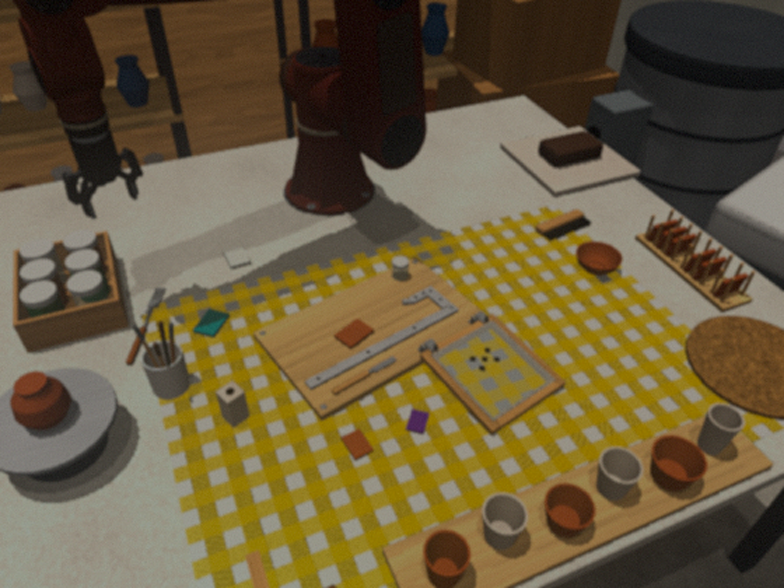

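View pics/top0.png

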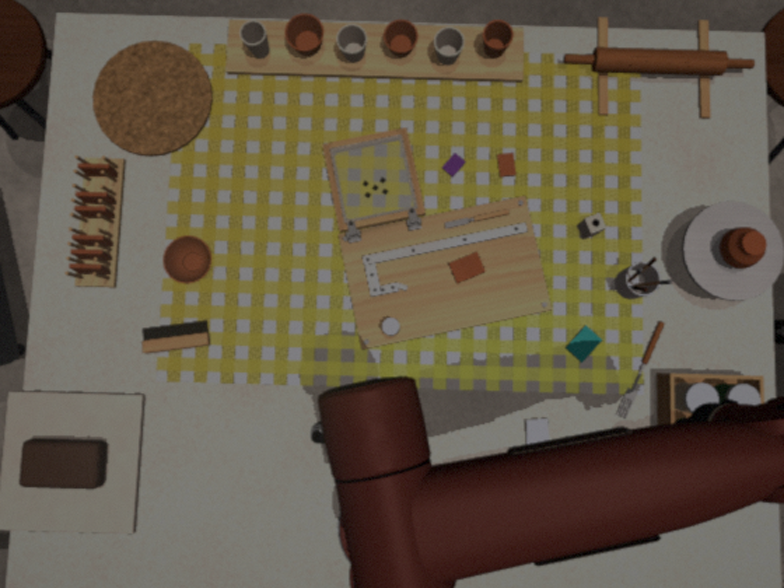

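The tile lies on the board at top-view pixel (466,267) of the 1.4x picture, a little below the fence that runs from (525,229) to (370,258). The pocket corner is at the left end. The other orange tile, at (506,165), lies on the cloth and is smaller. Next I measure both at sub-pixel level.

Run:
```python
from h import *
import pickle
p=pickle.load(open("top0.pkl","rb"))
save(p,"crop.png",4,(235,135,400,260))
f=cv2.cvtColor(p["frame"],cv2.COLOR_RGB2HSV)
C=cloud(p)
b=p["frame"].astype(int)
m=((b[...,0]-b[...,2]>60)&(f[...,0]<12)).astype(np.uint8); m[:, :310]=0;m[:,370:]=0;m[:170]=0;m[:210]*=1;m[210:]=0
n,l,st,c=cv2.connectedComponentsWithStats(m); print(st,c)
k=1+np.argmax(st[1:,4]); cn=cv2.findContours((l==k).astype(np.uint8),0,1)[0][0]
r=cv2.minAreaRect(cn); print(r)
bx=cv2.boxPoints(r)
W=np.array([world(p,u,v,.028) for u,v in bx]); print(W, np.linalg.norm(np.roll(W,-1,0)-W,axis=1), W.mean(0))
print("depth heights tile", np.median(C[l==k],0))
# fence: white strip pixels in board region
w=((b.min(-1)>130)&(C[...,2]>.02)&(C[...,2]<.035)).astype(np.uint8)
cv2.imwrite("pics/w.png",cv2.resize(w[135:260,235:400]*255,None,fx=4,fy=4))
```

```text
[[     0      0    560    420 234905]
 [   322    181     24     20    295]] [[279.43232371 209.5236883 ]
 [333.38983051 190.63728814]]
((333.33135986328125, 190.6952667236328), (14.307693481445312, 20.692310333251953), 67.38013458251953)
[[ 0.57931512 -0.10872673  0.028     ]
 [ 0.60650274 -0.16868696  0.028     ]
 [ 0.56476887 -0.18677305  0.028     ]
 [ 0.53773991 -0.1269536   0.028     ]] [0.06583614 0.04548431 0.06564245 0.04539511] [ 0.57208166 -0.14778508  0.028     ]
depth heights tile [ 0.57209974 -0.14719475  0.02780744]
```

View pics/crop.png

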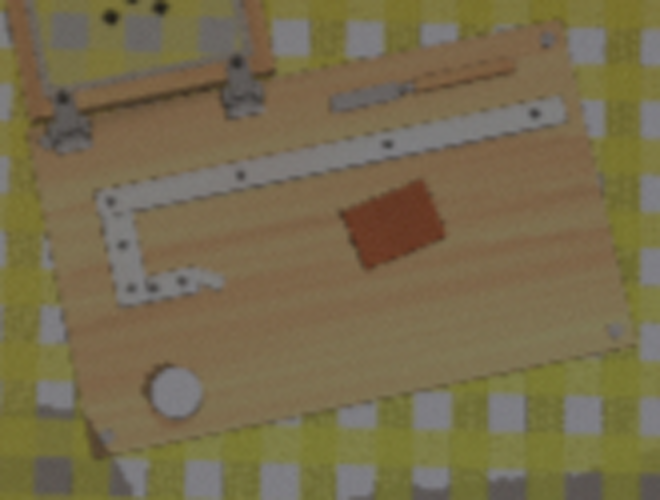

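View pics/w.png

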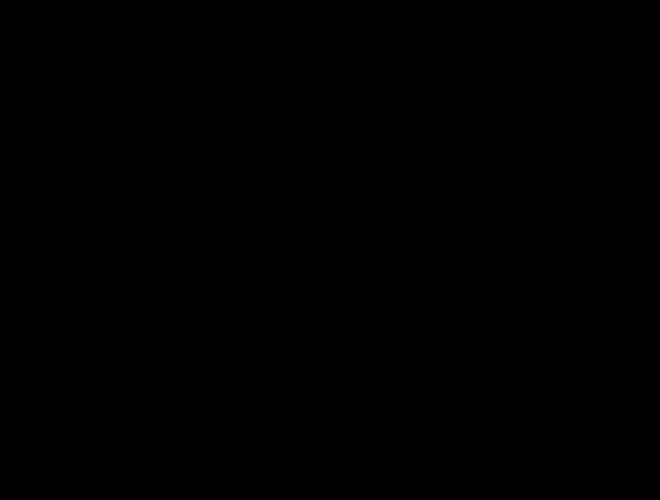

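Run:
```python
from h import *
import pickle
p=pickle.load(open("top0.pkl","rb"))
g=cv2.cvtColor(p["frame"],cv2.COLOR_RGB2HSV).astype(int)[...,1]
# fence lower edge: per column, S transition (strip low S -> wood high S)
def edge(u,v0,v1):
    s=g[v0:v1,u].astype(float); th=(s.min()+s.max())/2
    i=np.argmin(s)
    for j in range(i,len(s)-1):
        if s[j]<th<=s[j+1]: return v0+j+(th-s[j])/(s[j+1]-s[j])
pts=[]
for u in range(272,374,2):
    vm=135+(212-92*(4*(u-235)-132)/436)/4
    e=edge(u,int(vm)-5,int(vm)+5)
    if e: pts.append(world(p,u,e,.026)[:2])
pts=np.array(pts)
def fit(P):
    for _ in range(3):
        c=P.mean(0); d=np.linalg.svd(P-c)[2][0]; n=np.array([-d[1],d[0]]); r=(P-c)@n; P=P[abs(r)<.002]
    return c,d,r.std(),len(P)
c,d,sd,n=fit(pts); d=d*np.sign(d[1]); print("fence",c,d,sd,n, np.degrees(np.arctan2(d[0],d[1])))
# end stop inner edge at column right side: rows along
pe=[]
for v in range(190,204):
    s=g[v,258:280].astype(float)
    i=np.argmin(s); th=(s.min()+s.max())/2
    for j in range(i,len(s)-1):
        if s[j]<th<=s[j+1]: pe.append(world(p,258+j+(th-s[j])/(s[j+1]-s[j]),v,.026)[:2]);break
pe=np.array(pe); ce,de,sd,n=fit(pe); print("stop",ce,de,sd,n)
ey=d; ex=np.array([d[1],-d[0]]); 
s=(ce-c)@ey; cor=c+s*ey
print("corner",cor,"ex",ex,"ey",ey)
for nm,P in [("tile",[.5721,-.1477]),("c_nn",[.5777,.0651]),("c_nn2",[.5827,.0668]),("keep",[.5312,.0285]),("fe",[.6601,-.2798]),("fe2",[.6648,-.2803]),("jar",[.434,.0238])]:
    q=np.array(P)-cor; print(nm,np.round([q@ex,q@ey],4))
W=np.array([[ 0.57931512,-0.10872673],[0.60650274,-0.16868696],[0.56476887,-0.18677305],[0.53773991,-0.1269536]])
print(np.c_[(W-cor)@ex,(W-cor)@ey])
l=W[0]-W[1]; print("tile ang",np.degrees(np.arctan2(l@ex,l@ey)))
```

```text
fence [ 0.61672788 -0.11130147] [-0.2315269  0.9728285] 0.00027060738566606237 51 -13.386983702077695
stop [0.54812546 0.05303266] [-0.97047347 -0.2412079 ] 0.00027058445713078563 14
corner [0.57603651 0.05967531] ex [0.9728285 0.2315269] ey [-0.2315269  0.9728285]
tile [-0.0518 -0.2008]
c_nn [0.0029 0.0049]
c_nn2 [0.0081 0.0054]
keep [-0.0508 -0.0199]
fe [ 0.0032 -0.3497]
fe2 [ 0.0076 -0.3513]
jar [-0.1465 -0.002 ]
[[-0.03580007 -0.16458539]
 [-0.02323359 -0.22921107]
 [-0.0680209  -0.23714322]
 [-0.08046563 -0.17269123]]
tile ang -11.003865042444758
```

>>> jog_arm(
  series=[
    [2,3.2,0,-1.6],
    [3.2,5,0,-1.6],
    [3.2,5,0,-1.6],
    [3.2,5,0,-1.6],
    [3.2,5,0,-1.6],
    [3.2,5,0,-1.6],
    [3.2,5,0,-1.6],
    [3.2,5,0,-1.4],
  ],
  hand=0.6,
  grip_force=20,
)

```text
t: 1.6
eef_pos: [0.5079, -0.1556, 0.2316]
ee_rot: [3.12, 0.365, 0.001]
wrist_force: [0.8, -0.9, 0.3]
opening: 0.0169
```

>>> jog_arm(
  series=[
    [0.3,0.2,-3,0],
    [0,0,-3,0],
    [0,0,-2,0],
    [0,0,0,0],
  ],
)

```text
t: 2.1
eef_pos: [0.5092, -0.155, 0.15]
ee_rot: [-3.119, -0.366, 0.003]
wrist_force: [-0.4, -0.6, -0.5]
opening: 0.0169
```

Run:
```python
from h import *
import pickle
s=read_state(); print(s["t"],s["eef_pos"],s["ee_rot"],s["opening"],s["wrist_force"],s["joint_positions"])
p=grab_frame("wrist"); save(p,"w1.png",1.4); pickle.dump(p,open("w1.pkl","wb"))
p=grab_frame("scene"); save(p,"s1.png",1.4)
```

```text
2.1 [ 0.50919187 -0.15500856  0.1500461 ] [-3.11882323e+00 -3.65860012e-01  3.01010437e-03] 0.01690589695811191 [-0.38139285 -0.62092639 -0.45860862] [-5.41422145e-01 -9.99626568e-02 -2.54312430e-01  1.41880874e+00
 -7.91457877e-05  2.36662384e+00]
```

View pics/w1.png

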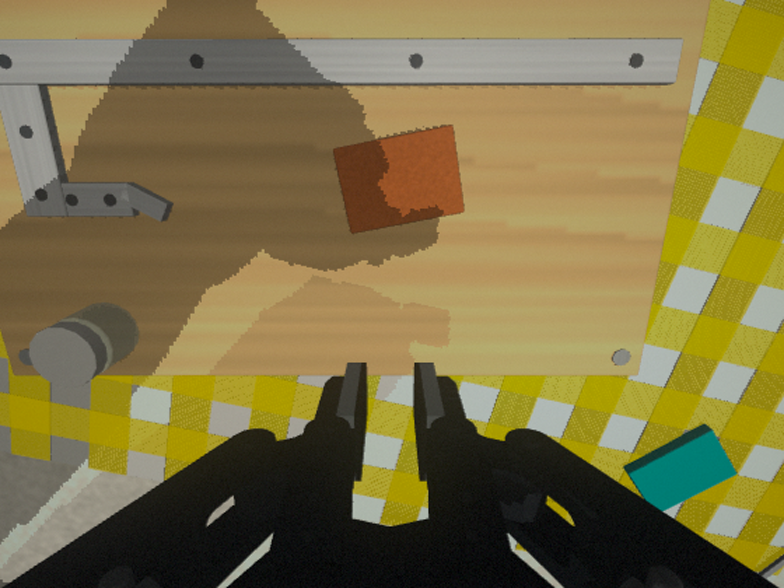

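View pics/s1.png

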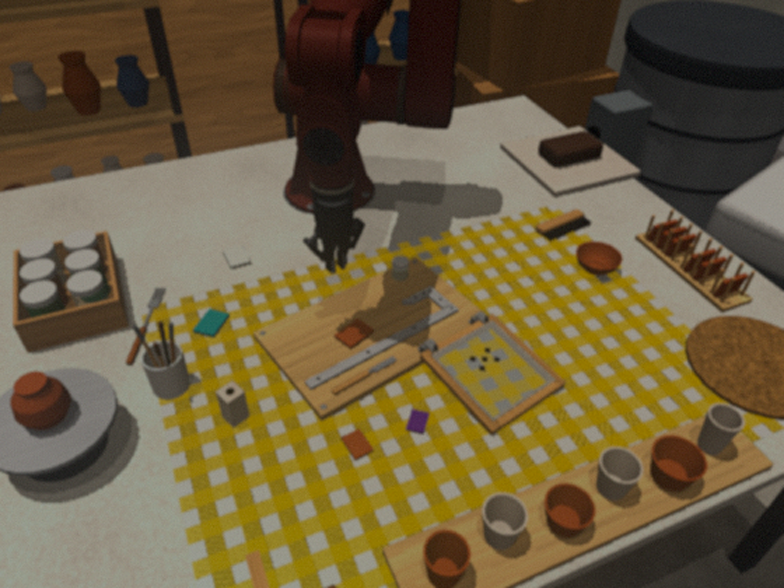

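Run:
```python
from h import *
import pickle
p=pickle.load(open("w1.pkl","rb"))
save(p,"w1a.png",5,(0,15,150,135))
save(p,"w1b.png",5,(200,15,350,135))
```

```text
(no output)
```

View pics/w1a.png

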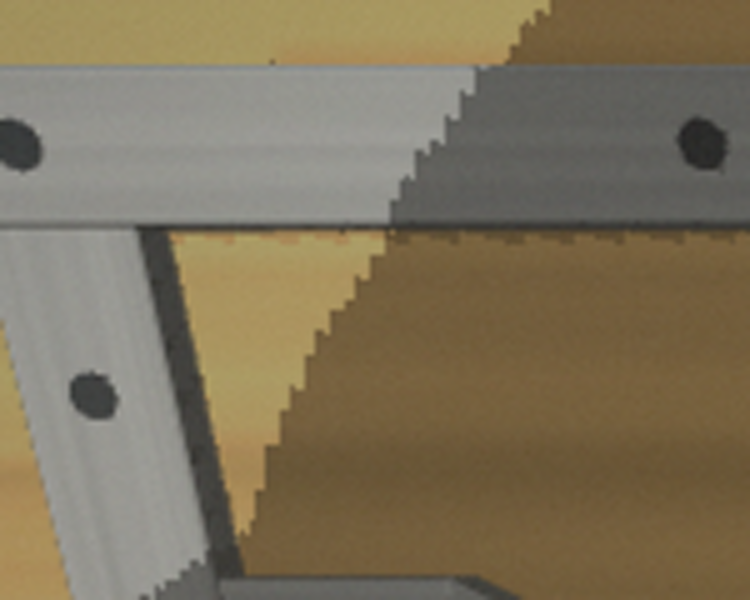

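View pics/w1b.png

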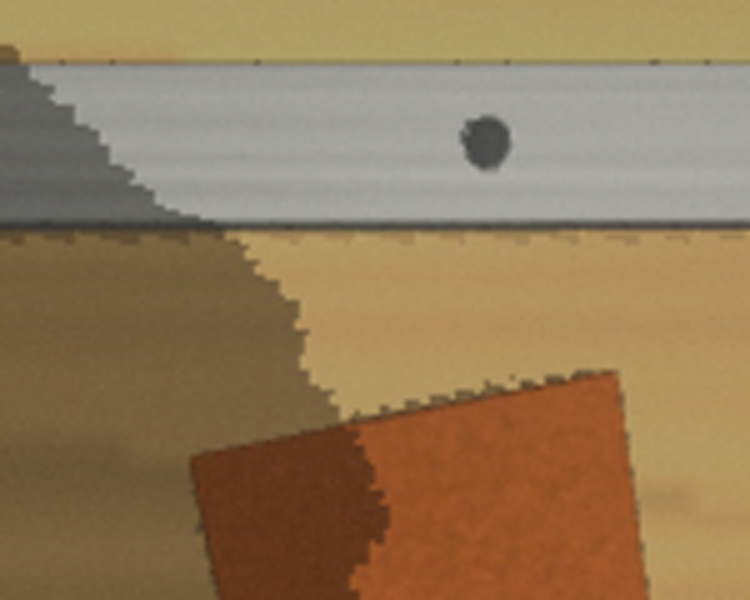

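Wrist view: the fence is exactly horizontal, so the tool is aligned with it. The top inner corner of the pocket is at pixel (27.5,60) and the tile's corners are at about (238,106), (323,89), (331,151) and (251,166). The pads are thin, 17 mm apart, ahead of the jar and clear of it.

Run:
```python
from h import *
import pickle
p=pickle.load(open("w1.pkl","rb"))
ct=world(p,27.3,59.7,.026); cb=world(p,33.8,60.9,.018); f2=world(p,349,59.6,.026)
print("corner",ct,cb); 
d=(ct-f2)[:2]; d/=np.linalg.norm(d); print("ey",d, np.degrees(np.arctan2(d[1],d[0])))
ey=d; ex=np.array([d[1],-d[0]]); cor=(ct[:2]+cb[:2])/2
W=np.array([world(p,u,v,.028)[:2] for u,v in [(237.9,106.2),(323.3,89.3),(331.2,151),(251,166.3)]])
print(np.round(np.c_[(W-cor)@ex,(W-cor)@ey],4),np.linalg.norm(W-np.roll(W,1,0),axis=1))
fe=world(p,681/1.4,83/1.4,.026)[:2]-cor; print("fence end",fe@ex,fe@ey)
e=np.array([.50919,-.15501])-cor; print("tcp",e@ex,e@ey)
C=cloud(p); print(C[60,60,2],C[100,150],C[130,300,2])
```

```text
corner [0.57986781 0.06201501 0.026     ] [0.57998852 0.06294032 0.018     ]
ey [-0.23098316  0.97295775] 103.35496148978176
[[-0.0344 -0.1631]
 [-0.0217 -0.2311]
 [-0.0698 -0.2399]
 [-0.0827 -0.1723]] [0.04922502 0.06923224 0.04890405 0.06881667]
fence end 2.48772937379027e-05 -0.3567907580384701
tcp -0.11906123413163193 -0.19526698066389273
0.023392123759273957 [ 0.57203069 -0.03104119  0.01830916] 0.02667349020033471
```

>>> jog_arm(
  series=[
    [0,0,-3,0],
    [0,0,-3,0],
    [0,0,-3,0],
    [0,0,-2,0],
    [0,0,-1.2,0],
    [0,0,-0.7,0],
    [0,0,0,0],
  ],
)

```text
t: 3.08
eef_pos: [0.5103, -0.1555, 0.0227]
ee_rot: [3.12, 0.366, 0.0]
wrist_force: [-0.1, 0.4, -0.5]
opening: 0.0172
```

Run:
```python
from h import *
p=grab_frame("wrist"); save(p,"w2.png",1.4)
s=read_state(); print(s["eef_pos"],s["wrist_force"])
```

```text
[ 0.51046554 -0.1555717   0.02307268] [-0.68402403  1.25058474  0.10458592]
```

View pics/w2.png

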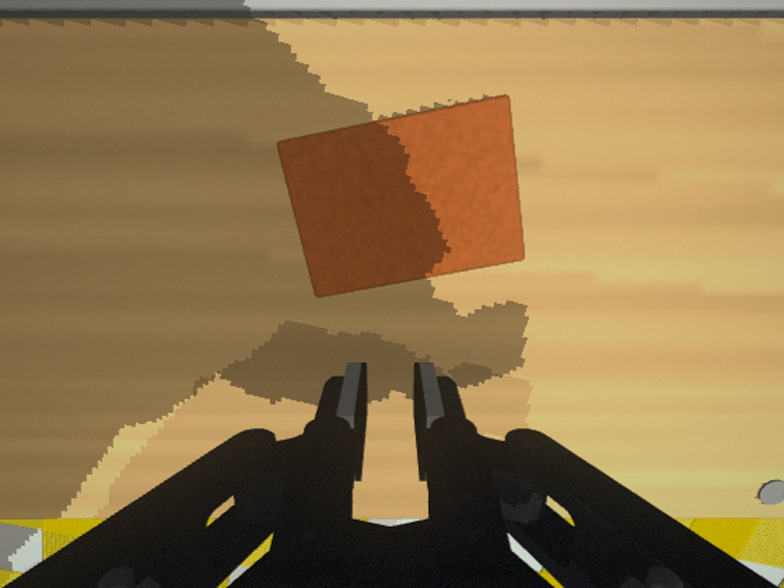

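The tips are in front of the tile's near side, (317,297) to (524,260), and centred on it. I lower them 2 mm and push.

>>> jog_arm(
  series=[
    [0.49,0.12,-0.2,0],
    [0.68,0.16,0,0],
    [0.58,0.14,0,0],
    [0.58,0.14,0,0],
    [0.58,0.14,0,0],
    [0.58,0.14,0,0],
    [0.49,0.12,0,0],
    [0,0,0,0],
  ],
)

```text
t: 4.12
eef_pos: [0.5502, -0.1457, 0.0203]
ee_rot: [3.12, 0.367, 0.0]
wrist_force: [0.2, -0.4, -0.6]
opening: 0.017
```

Run:
```python
from h import *
p=grab_frame("wrist"); save(p,"w3.png",1.4)
s=read_state(); print(s["eef_pos"],s["wrist_force"])
cor=np.array([.580,.0625]);ey=np.array([-.231,.973]);ex=np.array([.973,.231]);e=s["eef_pos"][:2]-cor;print(e@ex,e@ey)
```

```text
[ 0.549947   -0.14565444  0.0202734 ] [ 0.15259138 -0.65445288  0.62774933]
-0.07732524575592242 -0.19559202342079832
```

View pics/w3.png

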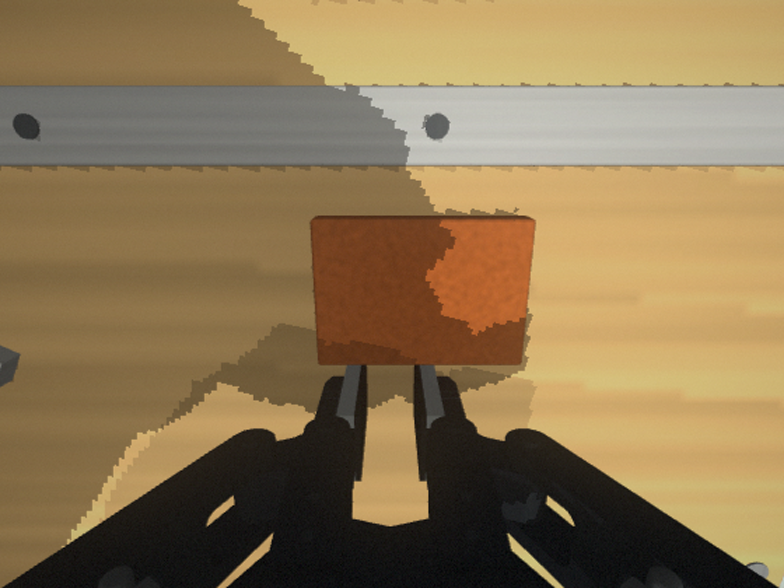

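The tile is now squared to the fence, with its far edge at row 216 and the fence face at row 166, so about 16 mm remain. I continue.

>>> jog_arm(
  series=[
    [0.39,0.09,0,0],
    [0.39,0.09,0,0],
    [0.39,0.09,0,0],
    [0.19,0.05,0,0],
    [0.15,0.03,0,0],
    [0.1,0.02,0,0],
    [0,0,0,0],
  ],
)

```text
t: 5.05
eef_pos: [0.5658, -0.1421, 0.0203]
ee_rot: [3.12, 0.366, -0.0]
wrist_force: [-1.7, -0.6, 1.3]
opening: 0.0168
```

```bash
cat > st.py <<'E'
from h import *
import sys
p=grab_frame("wrist"); save(p,sys.argv[1],1.4)
s=read_state(); print(s["t"],s["eef_pos"],s["wrist_force"],s["joint_positions"])
cor=np.array([.580,.0625]);ey=np.array([-.231,.973]);ex=np.array([.973,.231]);e=s["eef_pos"][:2]-cor;f=s["wrist_force"][:2];print("tcp",e@ex,e@ey,"F",f@ex,f@ey)
E
python3 st.py w4.png
```

```text
5.1 [ 0.56580878 -0.14205375  0.02030161] [-1.13572435  0.35676896 -0.11895179] [-4.69880559e-01  1.27370931e-01 -2.64842522e-01  1.17873062e+00
 -2.35801147e-04  2.43792301e+00]
tcp -0.06105997451843227 -0.19575262357264428 F -1.0226461671301108 0.6094885198059831
```

View pics/w4.png

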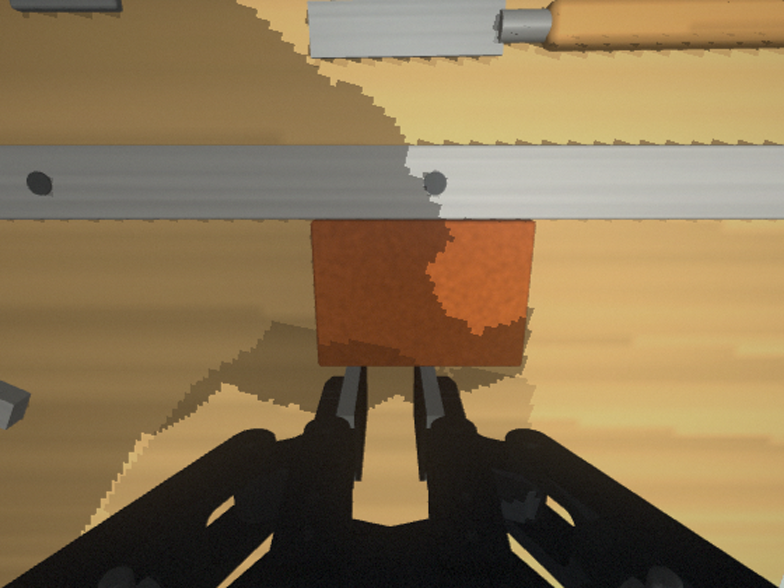

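The tile looks flush: its far edge at row 220 meets the fence face. I press slightly more to confirm it by force.

>>> jog_arm(
  series=[
    [0.1,0.02,0,0],
    [0.1,0.02,0,0],
    [0,0,0,0],
  ],
)

```text
t: 5.48
eef_pos: [0.566, -0.142, 0.0202]
ee_rot: [3.12, 0.365, -0.007]
wrist_force: [-12.3, -3.6, 6.8]
opening: 0.0172
```

Contact is confirmed at 13 N against the fence. Now I back off, lift, and turn 90° behind the tile's tail end.

>>> jog_arm(
  series=[
    [-0.5,-0.12,0,0],
    [-0.5,-0.12,0,0],
    [0,0,2,0],
    [0,0,4,5],
    [0.5,-0.6,0,10],
    [1,-1.1,0,10],
    [1,-1.1,0,10],
    [1,-1.1,0,10],
  ],
)

```text
t: 6.48
eef_pos: [0.594, -0.1835, 0.0821]
ee_rot: [2.736, 1.54, 0.002]
wrist_force: [0.2, -0.6, -0.1]
opening: 0.0168
```

>>> jog_arm(
  series=[
    [1,-1.1,0,10],
    [0.8,-1,0,10],
    [0.5,-0.5,0,10],
    [0,0,0,10],
    [0,0,0,5],
    [0,0,0,0],
  ],
)

```text
t: 7.22
eef_pos: [0.6165, -0.2092, 0.0818]
ee_rot: [1.947, 2.464, 0.001]
wrist_force: [-0.1, 0.2, 0.3]
opening: 0.0173
```

```bash
python3 st.py w5.png
```

```text
7.275 [ 0.61644204 -0.20914377  0.08154436] [ 0.07556465 -0.11923188  0.05487063] [-5.27619037e-01  2.80889303e-01  2.25515205e-02  1.31102844e+00
  2.07069445e-04  8.11212160e-01]
tcp -0.02729160987609186 -0.27272750190507894 F 0.045981834899531365 -0.1334680568684329
```

View pics/w5.png

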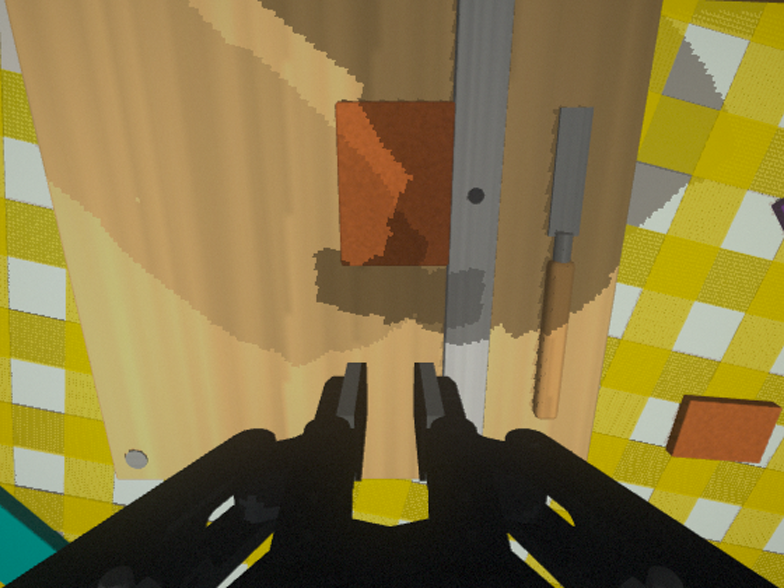

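The tile lies flush along the fence, which runs from about (455,100) to (448,265). The fingers are behind its tail. I descend.

>>> jog_arm(
  series=[
    [-0.2,-0.05,-2.5,0],
    [0,0,-2,0],
    [0,0,-1,0],
    [0,0,-0.6,0],
    [0,0,0,0],
  ],
)

```text
t: 7.9
eef_pos: [0.6141, -0.2095, 0.0194]
ee_rot: [1.947, 2.465, 0.0]
wrist_force: [0.4, -0.3, 0.3]
opening: 0.0171
```

```bash
python3 st.py w6.png
```

```text
7.95 [ 0.614251   -0.20962243  0.01983191] [ 0.04289086 -0.46449039  0.09391144] [-5.29921766e-01  3.18039129e-01 -4.82268455e-02  1.20384351e+00
  3.59008025e-05  8.07103250e-01]
tcp -0.029534062264565824 -0.27268710651395406 F -0.06556447438931673 -0.4618569346849013
```

View pics/w6.png

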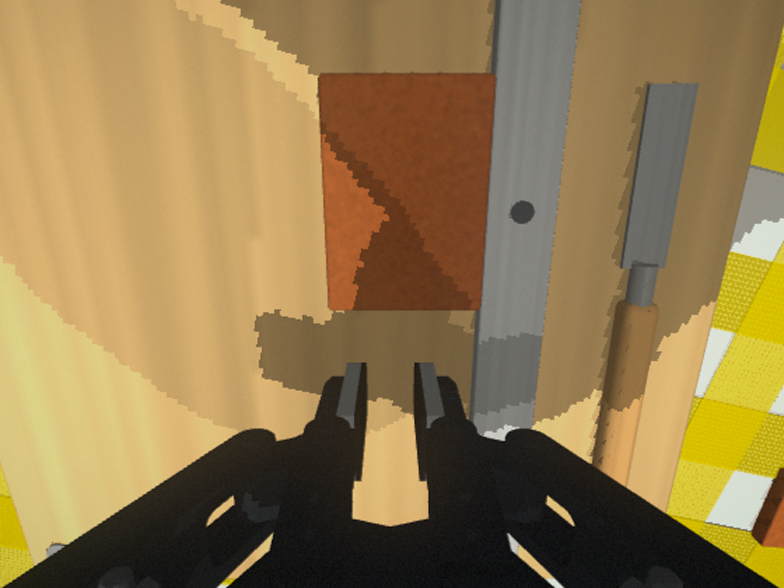

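>>> jog_arm(
  series=[
    [0.06,0.85,0,0],
    [-0.09,0.6,0,0],
    [-0.14,0.6,0,0],
    [-0.17,0.78,0,0],
    [-0.17,0.78,0,0],
    [-0.17,0.78,0,0],
    [-0.17,0.78,0,0],
    [0,0,0,0],
  ],
)

```text
t: 8.95
eef_pos: [0.6053, -0.1569, 0.0192]
ee_rot: [-1.946, -2.466, -0.001]
wrist_force: [0.7, -0.4, -0.4]
opening: 0.0172
```

```bash
python3 st.py w7.png
```

```text
9.0 [ 0.60541631 -0.15728283  0.01924732] [-0.36426216  0.51297275  0.07315971] [-4.63096039e-01  2.51150437e-01 -1.28180370e-01  1.19156075e+00
  4.44685240e-04  8.73294432e-01]
tcp -0.02603976573694117 -0.21971985952389603 F -0.23593037258479915 0.5832670484946612
```

View pics/w7.png

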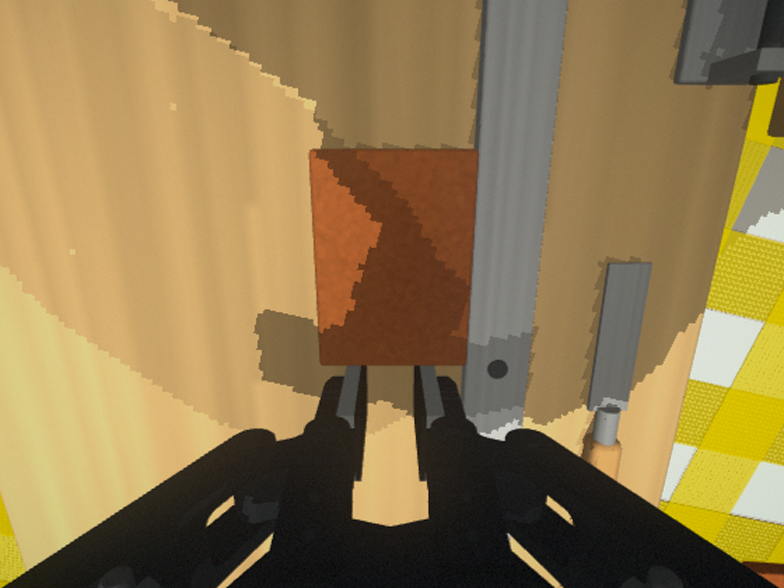

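The tile's tail is on the tips (row 365), centred and still against the fence. I continue.

>>> jog_arm(
  series=[
    [-0.18,0.78,0,0],
    [-0.18,0.78,0,0],
    [-0.18,0.78,0,0],
    [-0.18,0.78,0,0],
    [-0.18,0.78,0,0],
    [-0.18,0.78,0,0],
    [-0.18,0.78,0,0],
    [0,0,0,0],
  ],
)

```text
t: 10.0
eef_pos: [0.5928, -0.1024, 0.0193]
ee_rot: [-1.946, -2.466, -0.001]
wrist_force: [-0.1, 0.6, 0.7]
opening: 0.0173
```

```bash
python3 st.py w8.png
```

```text
10.05 [ 0.59290681 -0.10277441  0.01936265] [0.2941004  0.13316981 0.54425132] [-3.88876236e-01  1.81561280e-01 -2.07097131e-01  1.18193635e+00
  3.26645330e-04  9.47408499e-01]
tcp -0.025620061807210527 -0.16379347329814142 F 0.3169219116915913 0.061637034122384186
```

View pics/w8.png

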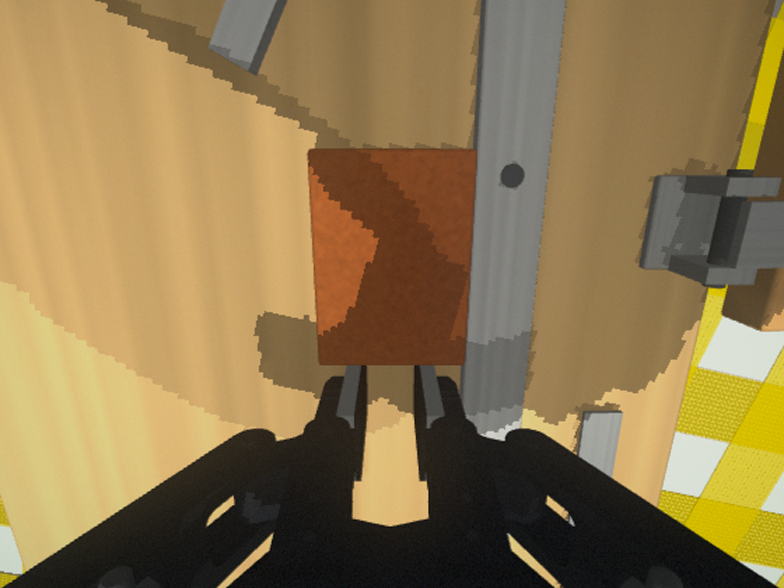

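Still flush and square. The lead-in tip is visible at (245,60), left of the tile's path. I continue.

>>> jog_arm(
  series=[
    [-0.175,0.78,0,0],
    [-0.175,0.78,0,0],
    [-0.18,0.78,0,0],
    [-0.18,0.78,0,0],
    [-0.18,0.78,0,0],
    [-0.18,0.78,0,0],
    [-0.18,0.78,0,0],
    [0,0,0,0],
  ],
)

```text
t: 11.05
eef_pos: [0.5802, -0.0477, 0.0192]
ee_rot: [-1.946, -2.466, -0.001]
wrist_force: [-0.0, -0.3, -0.3]
opening: 0.0171
```

```bash
python3 st.py w9.png
```

```text
11.1 [ 0.58031675 -0.04807763  0.01925329] [ 0.39943038  0.33337581 -0.13279847] [-3.07385939e-01  1.24840186e-01 -2.69570877e-01  1.17636609e+00
  5.31597457e-04  1.02889183e+00]
tcp -0.025235237462129745 -0.10766520392362082 F 0.4656555755506878 0.2321062469910245
```

View pics/w9.png

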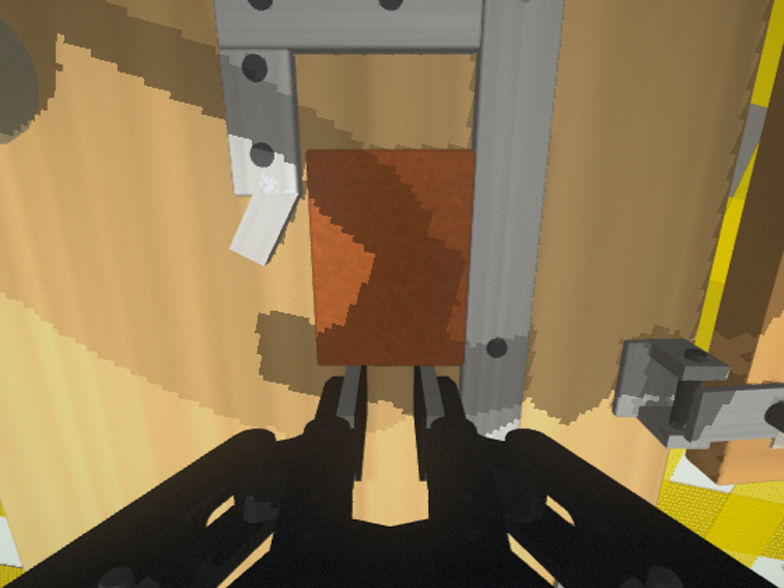

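The tile is entering the slot, clear of the keeper (face at column 298, tile edge at column 308). About 27 mm remain, so I slow down near the stop.

>>> jog_arm(
  series=[
    [-0.14,0.58,0,0],
    [-0.14,0.58,0,0],
    [-0.14,0.58,0,0],
    [-0.09,0.39,0,0],
    [-0.05,0.2,0,0],
    [-0.04,0.15,0,0],
    [0,0,0,0],
  ],
)

```text
t: 11.98
eef_pos: [0.5743, -0.0237, 0.0193]
ee_rot: [-1.947, -2.465, -0.0]
wrist_force: [0.0, 0.1, 0.4]
opening: 0.0169
```

```bash
python3 st.py w10.png
```

```text
12.025 [ 0.57432363 -0.02379226  0.01929881] [-0.06742062  0.0774041   0.11492516] [-2.68884732e-01  1.02765349e-01 -2.93166870e-01  1.17485289e+00
  1.16731268e-04  1.06807590e+00]
tcp -0.025456616505418642 -0.08265112583371713 F -0.047719918486563054 0.09088834827964674
```

View pics/w10.png

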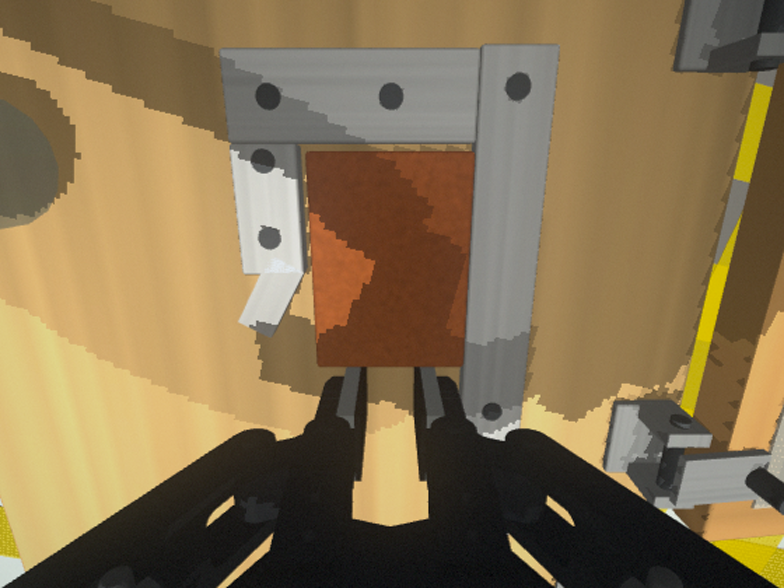

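About 3–4 mm remain before the stop face (row 143; tile edge at row 152).

>>> jog_arm(
  series=[
    [-0.04,0.16,0,0],
    [-0.035,0.15,0,0],
    [-0.025,0.1,0,0],
    [0,0,0,0],
  ],
)

```text
t: 12.52
eef_pos: [0.5739, -0.0213, 0.0197]
ee_rot: [1.947, 2.462, -0.003]
wrist_force: [1.0, -8.6, 0.3]
opening: 0.0175
```

```bash
python3 st.py w11.png
```

```text
12.575 [ 0.57387684 -0.02130943  0.0197711 ] [-0.04094775 -8.45292122 -0.08224189] [-0.26323343  0.09903731 -0.29624065  1.17373035 -0.00280375  1.07472679]
tcp -0.025317810369130354 -0.08013212631108654 F -1.9924669611465757 -8.21523341389249
```

View pics/w11.png

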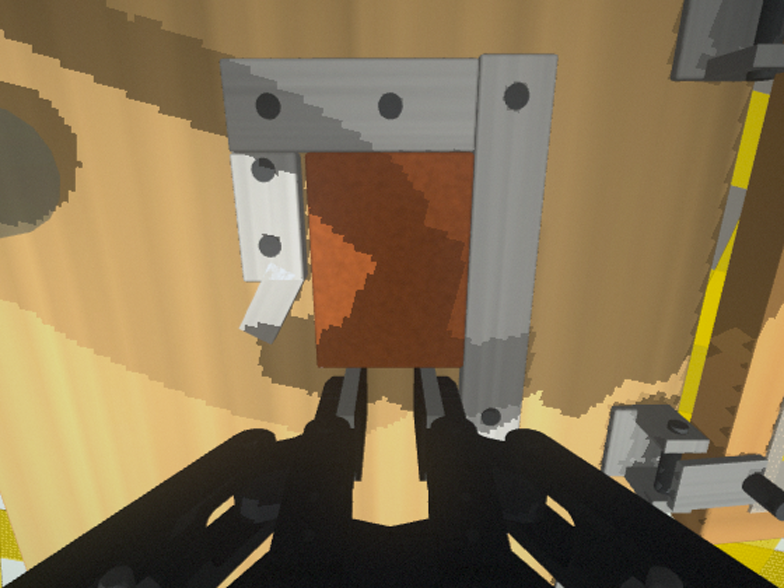

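The tile is home: 8 N against the stop, its edge on the stop face (row 152), and all the slack on the keeper side. I retreat and check.

>>> jog_arm(
  series=[
    [0.06,-0.25,0,0],
    [0.12,-0.5,0,0],
    [0.12,-0.5,0,0],
    [0,0,3,0],
    [0,0,5,0],
    [0,0,5,0],
    [0,0,0,0],
  ],
)

```text
t: 13.45
eef_pos: [0.5789, -0.0331, 0.1542]
ee_rot: [1.943, 2.46, 0.005]
wrist_force: [0.2, 0.3, -0.4]
opening: 0.0171
```

```bash
python3 st.py w12.png
python3 - <<'E'
from h import *
p=grab_frame("scene"); save(p,"s12.png",3,(270,170,430,320))
p=grab_frame("wrist")
E
```

```text
13.5 [ 0.57772186 -0.03271581  0.15143519] [-0.73802725 -0.04713498 -0.6992037 ] [-2.82548055e-01  3.34058660e-02 -1.21139764e-01  1.41229277e+00
  1.72588805e-04  1.05440768e+00]
tcp -0.024211480557630734 -0.09211873820592104 F -0.7289886909278922 0.12462196299519893
```

View pics/w12.png

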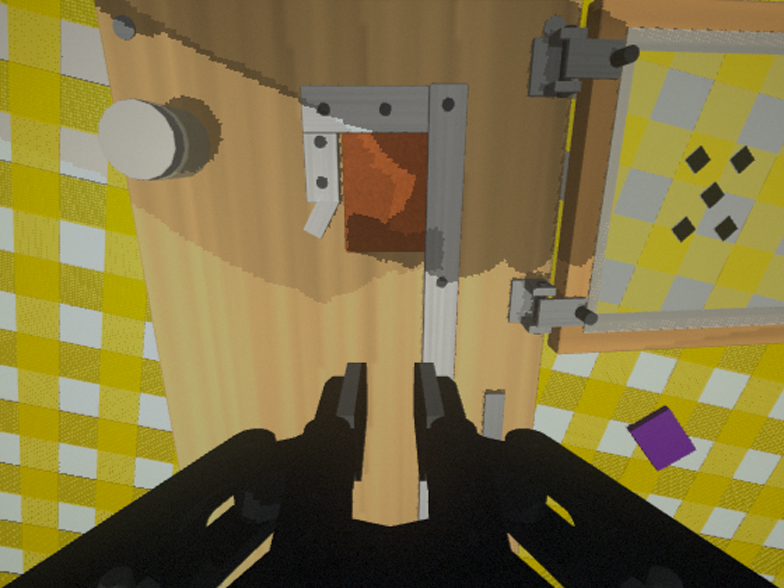

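View pics/s12.png

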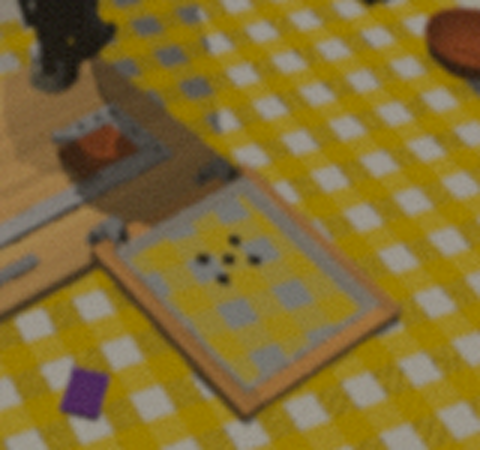

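Run:
```python
from h import *
p=grab_frame("wrist"); save(p,"w13.png",6,(210,50,340,190))
print(read_state()["joint_velocities"].round(3))
```

```text
[ 0.003  0.006 -0.007  0.001  0.001  0.001]
```

View pics/w13.png

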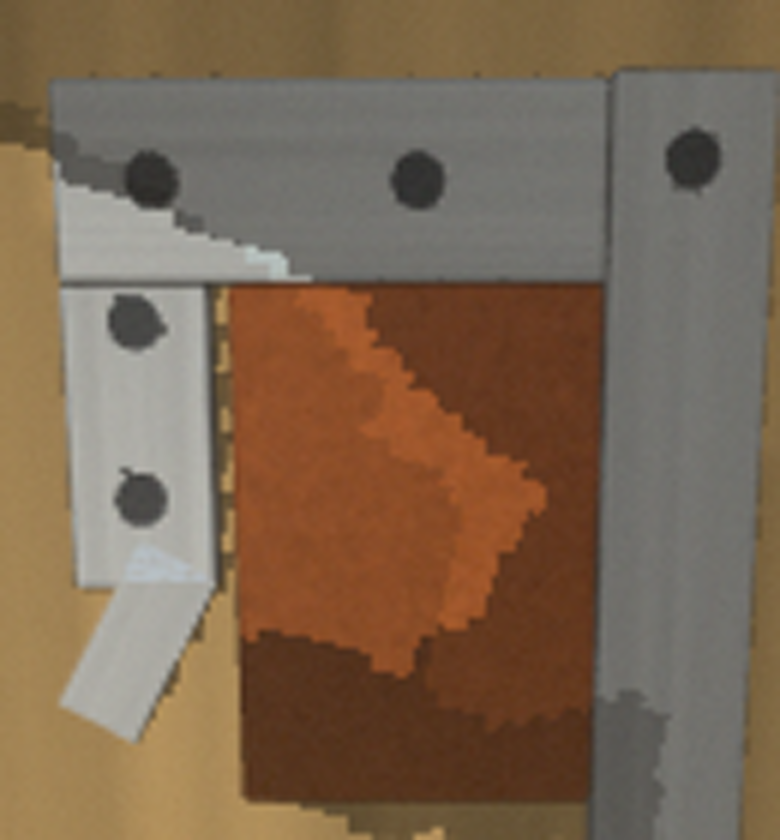

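The crop shows no visible gap at the stop (row 284) or along the fence (column 600), and the keeper slack is evenly about 3 mm. I hand the job in.

```bash
python3 -c "
from station import *
print(sign_off())"
```

```text
the job is handed in; nothing more can be done
None
```

The tile is in the corner pocket, and I handed the job in at about 13.6 s of the 51 s allowed. `sign_off` reports no verdict.

- **Against the fence:** I pushed the tile square with two fingertips, about 200 mm short of the corner. A final press gave 13 N, confirming it was touching.
- **Along the fence:** I turned the gripper 90° and pushed the tile's tail end into the pocket until it met the end stop with about 8 N. It stayed square and against the fence in every picture on the way.
- **Last pictures, after retreating:** there is no visible gap at the fence or the end stop. The roughly 3 mm of slack in the slot is all on the keeper side.
- **Everything else:** the stencil frame is still folded back. The jar and palette knife look untouched. I did not look again at the squeegee, fork, brush pot, bowl and kiln prop, but the arm did not go near them.

**Disagreement:** the cameras and the networks differed by up to about 5 mm on where the corner is. I used the wrist camera's value, and contact at the fence and the end stop agreed with it to within about 1–2 mm.

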